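# Check a coffee tamper in the bench caliper

### The arm

A 6-joint arm with a two-finger parallel gripper is mounted at the origin on the work surface. World frame = base frame: x ahead of the robot, y to its left, z up, the work surface at z = 0. Lengths are in m, angles in rad, forces in N, time in s.
With the tool pointing down it reaches from about 0.225 to 0.875 m from the base axis. Payload 3.4 kg.
Tool frame: the origin (TCP) lies at the very end of the fingers, on their centre line; the grasp point (between the pads) lies behind it (manip.tcp_to_grasp is the z of the grasp point in the tool frame, in m); z points along the fingers, y is the direction in which the jaws open and shut (so a half turn about z gives the same grasp; the last joint's range is limited). The gripper opens to 85 mm and grips with 20 to 120 N. Pads are 22 mm wide; open, the fingers measure 114 mm over their backs; the gripper's body (76 mm by 85 mm) begins 54 mm behind the grasp point. The pads swing forward as they close: fully open they stand 13 mm farther back than shut.
Start: joints at [-1.269, 0.276, 1.505, -0, 1.361, -0.121], TCP at [0.236, -0.524, 0.231] pointing down, gripper open.
Joint ranges: [-2.89, 2.89], [-0.75, 2.08], [0.22, 2.7], [-1.18, 4.32], [0.11, 2.71], [-2.7, 2.7]. Speed limits (rad/s): [2.57, 2.57, 3.14, 3.14, 3.14, 3.14].

### API

Orientations are given as a unit quaternion [w, x, y, z].
In Python, from rig import manip, eyes gives the robot as it stands.
- The arm moves only by the tool servo_tool, never from a script. Its argument "increments" is a list of rows, each an object with "slide": the shift along the tool's x, y, z in m, a list of three; "spin": the turn about the tool's z in degrees. A call has 1 to 8 rows; each row shifts and turns the commanded pose from where the row before left it, along the tool's axes as they then stand; what a row does not reach is not made up. A row lasts 1/10 s, in which the tool goes at most 50 mm and 8.59 degrees, less where a joint would pass 70% of its speed; a pose out of reach is approached as far as the arm can. A call is refused whole if a number of a shift passes 0.05 or a number of a turn 8.59, either way. A call with a gripper value outside its range is refused whole. "hand" is the opening, from 0 (shut) to 1 (fully open), set as the call begins (left out, the last holds). The fingers move at their own pace and stop on an object; "newtons" is the grip in N (left out, the last holds). Time passes only in rows, so rows that do not move let the fingers close. It gives the time, the measured TCP pose, the force and the opening at its end, in the units of the state.
- manip.get_state(): the state, without advancing time (a new reading comes with each control period).
- eyes.get_image(name): name is "scene" or "top"; returns the picture (384x512x3 uint8, blue, green, red); there is no depth.
- eyes.calibration(name): a dict with "fx", "fy", "cx", "cy" (pixels), "rvec" (rotation vector, rad) and "tvec" (3), from world to camera coordinates, as OpenCV has them. Camera axes: x right, y down, z forward; pixel columns grow to the right and rows downward; lengths in m; the calibration is good to about 2 mm. A picture is of the moment at which its call begins. calibration takes no time and is no camera call.
- manip.sign_off(): hands the job in, once; it reports no verdict.
The state is a dict: "clock": time; "qpos": joint angles; "qd": joint speeds; "effort": joint torques, N m; "position": TCP position; "ee_rot": TCP orientation; "contact_force": force on the tool from outside, world axes, zero at the start; "moment": the same for the moment, N m; "width": finger opening in m.
Only numpy, scipy, OpenCV 4.12 (cv2) and the standard library are available. Lean on these libraries where they do the work, as an engineer would, in place of code of your own. Each camera call takes 0.05 s, during which the arm holds its last target.

### The job

Check the base of the wood-handled coffee tamper in the bench caliper: stand the tamper upright on the caliper's bed between its two open jaws, without dropping it, and let go of it. Then slide the blue carriage by its orange grip until the jaws close on the steel base and the dial's needle stands in the green sector, never letting it reach the red, and leave it there. Leave the black-handled tamper, the glasses and the canister alone.

Things in the scene. Friction and masses are not known exactly. Their poses are not given: they have to be found in the camera images.
- tamper_wood: The tamper to check: a round steel base 58 mm in diameter and 24 mm high, a thin neck, and a brown wooden handle 34 mm in diameter from 49 to 80 mm above the underside, 88 mm high in all, about 0.4 kg. Origin at the centre of the underside; z is up along the handle. It is round, so its yaw does not matter.
- tamper_wood_handle (a point): Centre of the wooden handle, on the axis, 66 mm above the underside: where to grip.
- gauge: Bench caliper, fixed on the counter. Dark steel bed 150 mm (x) by 305 mm (y = -145 to 160 mm), top 12 mm high, clear from x = -75 to 51 mm; a steel beam 34 mm high runs along y at x = 51 to 69 mm. Origin on the counter. Its y is the slide direction: sprung jaw, then the dial housing (y = 82 to 157 mm, 57 mm high) at the +y end; the carriage comes from -y.
- anvil_face (a point): Middle of the inner face of the sprung jaw (local x = 0), at bed-top height. Axes as the caliper's. At rest it is at caliper y = 55 mm. It yields up to 10 mm to +y against a light spring (0.6 N preload, 0.6 N per mm) and this turns the dial needle by 0.25 rad per mm.
- jaw_face (a point): Middle of the inner face of the moving jaw on the carriage (local x = 0), at bed-top height, facing the sprung jaw. Axes as the caliper's. Both jaws are flat, 80 mm wide (caliper x = -40 to 40 mm), 12 mm thick and reach 47 mm above the counter.
- slide_grip (a point): Gripping point of the orange block on the blue carriage, 80 mm above the counter, 47 mm behind (-y of) the moving jaw's face. The block is 30 mm along the caliper's x, 26 mm along its y, upright from 40 to 98 mm above the counter. The blue saddle under it is 40 mm high.
- carriage (a joint): Position of the carriage in m: the gap between the moving jaw and the sprung jaw at rest. 0 is jaws touching, it grows to 0.12 as the carriage is pulled open towards the caliper's -y. Sliding it takes about 7 N of friction, and that friction holds it where it is left, also against the spring.
- needle (a joint): Angle of the black dial needle in rad, turning clockwise seen from above: 0 (black mark) with no force, green sector 0.75 to 1.75 (sprung jaw pushed in 3 to 7 mm), red sector from 2.1, stop at 2.5.
- tamper_black: Bystander: a tamper of the same shape and size with a black handle. Origin at the centre of its underside.
- glass_a: Bystander: lidded tasting glass, 72 mm in diameter, 127 mm high. Origin at the centre of its foot.
- glass_b: Bystander: second lidded tasting glass, same size and origin.
- canister: Bystander: dark round canister, 84 mm in diameter, 130 mm high. Origin at the centre of its underside.

How it is judged:
On the way, in this order (a step that is already met when the one before it is completed fails the run):
1. the wood-handled tamper stands upright on the bed between the jaws, let go, the needle not yet in the green (x of tamper_wood in the frame of gauge between -0.036 and 0.036 m and z of tamper_wood in the frame of gauge between 0.008 and 0.015 m and angle between tamper_wood's own z axis and vertical below 0.09 rad and y of tamper_wood in the frame of anvil_face below -0.024 m and y of tamper_wood in the frame of jaw_face above 0.024 m and linear speed of tamper_wood below 0.02 m/s and contact force between the fingers and tamper_wood below 0.1 N and value of joint needle below 0.75 rad), for 0.2 s.
2. the jaws are closed on its base with the needle in the green sector (x of tamper_wood in the frame of gauge between -0.036 and 0.036 m and z of tamper_wood in the frame of gauge between 0.008 and 0.015 m and angle between tamper_wood's own z axis and vertical below 0.09 rad and y of tamper_wood in the frame of anvil_face between -0.032 and -0.024 m and y of tamper_wood in the frame of jaw_face between 0.024 and 0.032 m and value of joint needle between 0.75 and 1.75 rad), for 0.2 s.
At the end, for the whole second after the job is handed in: The wood-handled tamper stands released, upright (under 0.09 rad) and still on the bed, within 36 mm of the jaws' middle line and 4 mm of the bed top, both jaws touching its base (faces within 32 mm of its axis), needle in the green (0.75 to 1.75 rad), carriage still (all of step 2 and linear speed of tamper_wood below 0.02 m/s and contact force between the fingers and tamper_wood below 0.1 N and velocity of joint carriage between -0.002 and 0.002 m/s).
It fails at once if the needle swung into the red sector (beyond 2.1 rad) (value of joint needle above 2.1 rad).
It fails at once if the wood-handled tamper was dropped: falling free faster than 0.6 m/s (linear speed of tamper_wood above 0.6 m/s and contact force between each of the arm, the fingers and tamper_wood below 0.05 N).
It fails at once if black-handled tamper disturbed (moved over 30 mm or tipped over 0.3 rad) (distance of tamper_black from where it was at the start of the episode above 0.03 m or angle between tamper_black's own z axis and vertical above 0.3 rad).
It fails at once if glasses disturbed (moved over 30 mm or tipped over 0.3 rad) (distance of any of glass_a, glass_b from where it was at the start of the episode above 0.03 m or angle between any of glass_a, glass_b's own z axis and vertical above 0.3 rad).
It fails at once if canister disturbed (moved over 30 mm or tipped over 0.3 rad) (distance of canister from where it was at the start of the episode above 0.03 m or angle between canister's own z axis and vertical above 0.3 rad).
It also fails if it takes over 48 s, if anything falls off the work surface, if the arm or the gripper's body presses on something with over 40 N, if the wrist force passes 120 N, or if a joint passes its speed limit or range.

## Working session

There is one attempt and no reset: what is moved stays moved. The work goes in short steps, Python scripts to look and compute and a tool call to move; the robot and the scene stay as the last step left them, time stands still between calls to the robot, and variables do not carry over. Pictures are saved under pics/ and viewed, and the job is handed in when it is done.

Besides the shell and the picture viewer there is one more tool, called after "Request:" as name(argument=value, ...) on one line, values as JSON. servo_tool: Moves the arm, as the interface text tells. Its arguments: {"type":"object","properties":{"increments":{"type":"array","items":{"type":"object","properties":{"slide":{"type":"array","items":{"type":"number"}},"spin":{"type":"number"}}}},"hand":{"type":"number"},"newtons":{"type":"number"}},"required":["increments"]}

```bash
mkdir -p pics; ls
python3 - <<'E'
from rig import manip, eyes
import cv2
s=manip.get_state()
print({k:(v if not hasattr(v,'round') else v) for k,v in s.items()}, manip.tcp_to_grasp)
for n in ("scene","top"):
    cv2.imwrite(f"pics/{n}0.png",eyes.get_image(n)); print(n,eyes.calibration(n))
E
```

```text
pics
{'clock': 0.0, 'qpos': array([-1.26903941e+00,  2.76581305e-01,  1.50615439e+00,  5.97658969e-06,
        1.36071460e+00, -1.21002934e-01]), 'qd': array([ 4.78974959e-05, -5.71323025e-04,  1.94347392e-03,  4.38644835e-04,
        1.50229615e-05,  1.57123840e-03]), 'effort': array([-2.19253539e-03, -4.16780412e+01, -2.45805359e+01, -3.18676848e-04,
        1.10628139e-02, -1.09405715e-05]), 'position': array([ 0.23574245, -0.52385409,  0.23043906]), 'ee_rot': array([-9.25293120e-04,  9.77742034e-01,  2.09808608e-01, -8.09196506e-05]), 'contact_force': array([-0.70828556, -0.51843661, -0.71394587]), 'moment': array([-0.00262153, -0.02993187, -0.00160011]), 'width': 0.0853293706387952} -0.0187
scene {'fx': 354.0034905006537, 'fy': 354.0034905006537, 'cx': 253.68021838585287, 'cy': 190.65871920135453, 'rvec': array([ 1.45713547,  2.00032779, -0.89303343]), 'tvec': array([ 0.08400568, -0.27068957,  1.59228833])}
top {'fx': 386.6464745763532, 'fy': 386.6464745763532, 'cx': 254.58965076337608, 'cy': 195.13440494194788, 'rvec': array([ 2.14697456, -2.17482602,  0.17138908]), 'tvec': array([0.05099202, 0.51995324, 1.05568207])}
```

View pics/scene0.png

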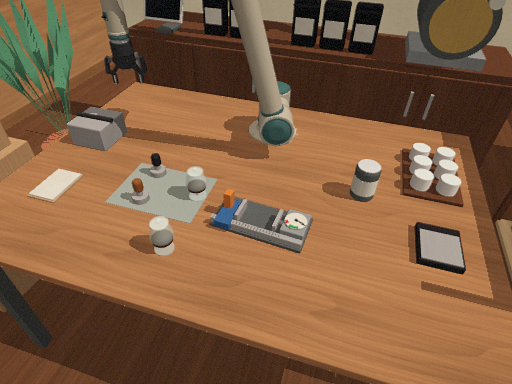

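View pics/top0.png

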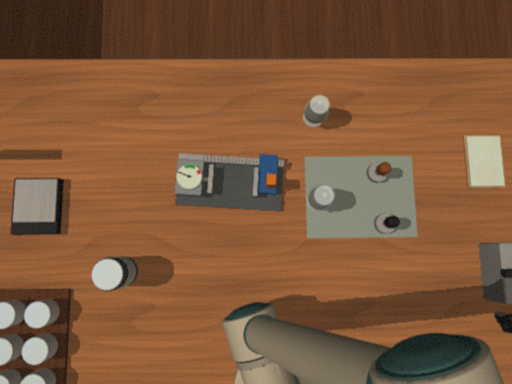

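The scene picture shows the wood tamper near (139,190), the black one near (157,165), glasses at (196,185) and (161,235), and the caliper at about (262,222). In the top picture, the wood tamper is at (381,171), the black one at (389,222), glasses at (317,110) and (322,196), the caliper at about (230,182), and the orange grip at (271,180).

```bash
cat > h.py <<'E'
import numpy as np, cv2
from rig import manip, eyes
C={n:eyes.calibration(n) for n in("scene","top")}
def K(n):
    c=C[n]; return np.array([[c['fx'],0,c['cx']],[0,c['fy'],c['cy']],[0,0,1]])
def Rt(n): return cv2.Rodrigues(C[n]['rvec'])[0],np.array(C[n]['tvec'])
def ray(n,uv):
    R,t=Rt(n); d=R.T@np.linalg.inv(K(n))@np.array([uv[0],uv[1],1.]); return -R.T@t,d/np.linalg.norm(d)
def plane(n,uv,z):
    o,d=ray(n,uv); return o+d*(z-o[2])/d[2]
def tri(a,b):
    (o1,d1),(o2,d2)=ray("scene",a),ray("top",b)
    s=np.linalg.lstsq(np.stack([d1,-d2],1),o2-o1,rcond=None)[0]
    p,q=o1+s[0]*d1,o2+s[1]*d2; return (p+q)/2,np.linalg.norm(p-q)
def proj(n,P):
    return cv2.projectPoints(np.array(P,float).reshape(-1,3),C[n]['rvec'],C[n]['tvec'],K(n),None)[0].reshape(-1,2)
def blobs(img,lo,hi,amin=15):
    m=cv2.inRange(cv2.cvtColor(img,cv2.COLOR_BGR2HSV),np.array(lo),np.array(hi))
    k,l,s,c=cv2.connectedComponentsWithStats(m)
    return m,[(s[i].tolist(),c[i].round(1).tolist()) for i in range(1,k) if s[i][4]>=amin]
def grab(n,name,crop=None,f=1):
    im=eyes.get_image(n); cv2.imwrite(f"pics/{name}_raw.png",im)
    if crop: x0,y0,x1,y1=crop; cv2.imwrite(f"pics/{name}.png",cv2.resize(im[y0:y1,x0:x1],None,fx=f,fy=f,interpolation=cv2.INTER_CUBIC))
    return im
E
python3 - <<'E'
import cv2,numpy as np
from h import *
t=cv2.imread("pics/top0.png"); s=cv2.imread("pics/scene0.png")
print(blobs(t,(3,190,150),(14,255,255),10)[1])
print(blobs(s,(3,190,150),(14,255,255),10)[1])
print("blue",blobs(t,(100,120,60),(125,255,255))[1],blobs(s,(100,120,60),(125,255,255))[1])
cv2.imwrite("pics/tc.png",cv2.resize(t[140:220,165:295],None,fx=6,fy=6,interpolation=cv2.INTER_CUBIC))
cv2.imwrite("pics/td.png",cv2.resize(t[150:240,300:420],None,fx=6,fy=6,interpolation=cv2.INTER_CUBIC))
cv2.imwrite("pics/sc.png",cv2.resize(s[145:265,105:235],None,fx=5,fy=5,interpolation=cv2.INTER_CUBIC))
E
```

```text
[([267, 175, 9, 10, 87], [271.0, 179.6])]
[([224, 191, 10, 17, 64], [230.9, 198.1])]
blue [([258, 155, 20, 39, 490], [266.4, 172.0])] [([214, 201, 27, 29, 369], [225.6, 216.1])]
```

View pics/tc.png

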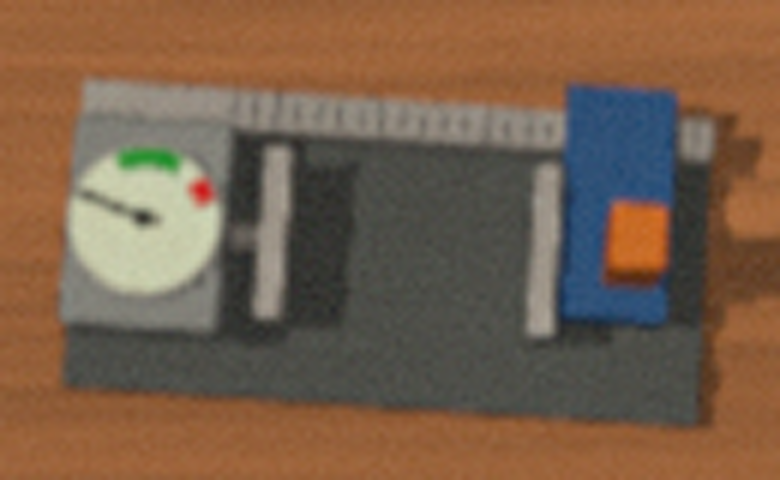

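View pics/td.png

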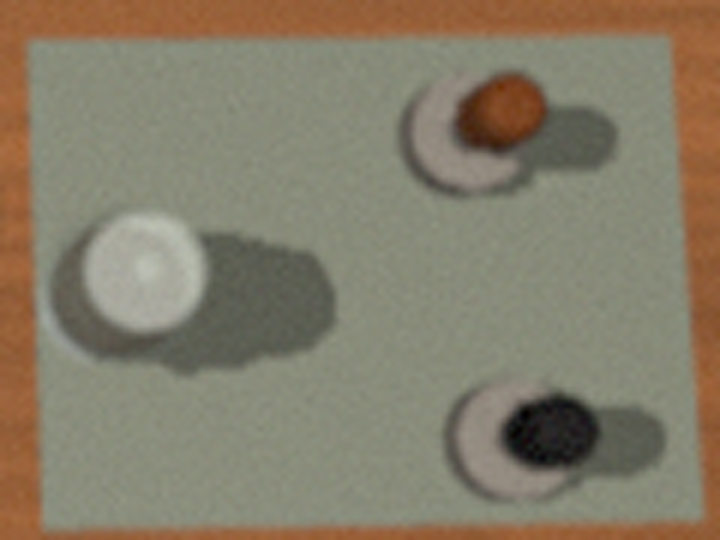

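View pics/sc.png

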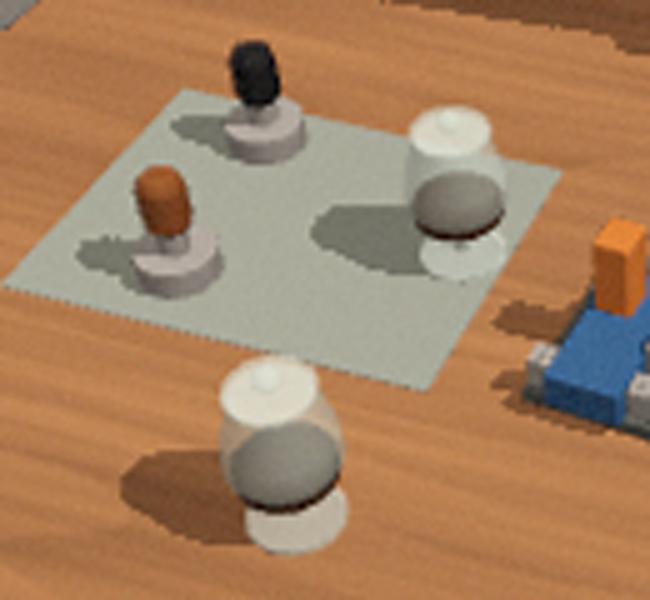

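The top crop puts the bed corners at about (175.2,204.4) and (281.2,210.7). The two jaws are at crop x≈270 and 545. The needle is at its rest mark, and the gauge's +y points image-left.

Run:
```python
from h import *
t=cv2.imread("pics/top0.png"); s=cv2.imread("pics/scene0.png")
def c2(U,x0,f,V,y0): return (x0+(U+.5)/f-.5, y0+(V+.5)/f-.5)
T=lambda U,V:c2(U,165,6,V,140)
bl=plane("top",T(63,387),.012); br=plane("top",T(699,425),.012)
print("bed -x edge",bl,br,np.linalg.norm(bl-br))
yd=(bl-br)[:2];yd/=np.linalg.norm(yd); xd=np.array([yd[1],-yd[0]]); print("yaw",np.arctan2(-yd[0],yd[1]))
# beam corners z=.034 upper-left, upper right
a=plane("top",T(84,80),.034); b=plane("top",T(714,118),.034)
yb=(a-b)[:2]; print("beam",a,b,np.arctan2(-yb[0],yb[1]),np.linalg.norm(yb))
def frame(yaw,o):
    c,s_=np.cos(yaw),np.sin(yaw); return np.array([c,s_]),np.array([-s_,c])
# jaws tops z=.047
for nm,pts in dict(anv=[(266,147),(293,147),(252,318),(283,320)],jaw=[(535,165),(562,166),(525,335),(554,337)]).items():
    print(nm,[plane("top",T(*p),.047)[:2].round(4) for p in pts])
print("housing",[plane("top",T(*p),.057)[:2].round(4) for p in [(80,113),(233,122),(62,318),(217,330)]])
print("grip top",[plane("top",T(*p),.098)[:2].round(4) for p in [(615,201),(668,204),(611,270),(668,274)]])
# wood handle
D=lambda U,V:c2(U,300,6,V,150)
print("base top centre",plane("top",D(472,131),.024), "rim", plane("top",D(409,131),.024))
# handle mask within mat
for n,im,box in(("top",t,(365,155,405,185)),("scene",s,(125,175,150,205))):
    x0,y0,x1,y1=box; m,b=blobs(im[y0:y1,x0:x1],(3,120,30),(15,255,255),20); b=[([q[0][0]+x0,q[0][1]+y0]+q[0][2:],[q[1][0]+x0,q[1][1]+y0]) for q in b];print(n,b)
    if n=="top": tb=b[0][1]
    else: sb=b[0][1]
print("handle",tri(sb,tb), plane("top",tb,.068))
S=lambda U,V:c2(U,105,5,V,145)
print("scene base ctr(top ellipse)",plane("scene",S(177,256),.024))
print("black",plane("top",D(520,437),.024)); print("glass", plane("top",D(145,270),.127),plane("top",(317,103),.127), plane("top",(312,116),.0))
print("canister",plane("top",(108,274),.13))
```

```text
bed -x edge [0.50049264 0.27149268 0.012     ] [ 0.47858918 -0.0316458   0.012     ] 0.30392877854738265
yaw -0.07213025991284469
beam [0.64480368 0.25949913 0.034     ] [ 0.62349941 -0.04029001  0.034     ] -0.07094493394194237 0.3005451797904549
anv [array([0.6086, 0.1718]), array([0.6084, 0.1592]), array([0.5276, 0.1782]), array([0.5265, 0.1638])]
jaw [array([0.5987, 0.0458]), array([0.5981, 0.0331]), array([0.5182, 0.0516]), array([0.5171, 0.0381])]
housing [array([0.6233, 0.2571]), array([0.6184, 0.1862]), array([0.5272, 0.2641]), array([0.5208, 0.1932])]
grip top [array([0.5712, 0.0114]), array([ 0.5696, -0.0123]), array([0.54  , 0.0138]), array([ 0.5379, -0.0116])]
base top centre [ 0.58724971 -0.31484807  0.024     ] rim [ 0.58755865 -0.28426685  0.024     ]
top [([369, 155, 27, 1, 27], [382.0, 155.0]), ([377, 163, 14, 12, 127], [383.3, 168.4])]
scene [([132, 178, 11, 14, 119], [137.3, 184.8])]
handle (array([ 0.61671172, -0.2979423 ,  0.09435115]), np.float64(0.010099427892425376)) [ 0.62515374 -0.3126304   0.068     ]
scene base ctr(top ellipse) [ 0.59649452 -0.30959693  0.024     ]
black [ 0.43952041 -0.3291685   0.024     ]
glass [ 0.50735001 -0.13283293  0.127     ] [ 0.75502019 -0.12428456  0.127     ] [ 0.76349356 -0.13257915  0.        ]
canister [0.31405674 0.41337444 0.13      ]
```

Run:
```python
from h import *
print("handle",tri((137.3,184.8),(383.3,168.4)))
s=cv2.imread("pics/scene0.png");t=cv2.imread("pics/top0.png")
for p in [(.588,-.313),(.591,-.312),(.594,-.311)]:
    th=np.linspace(0,2*np.pi,60)
    c=lambda z,r:np.stack([p[0]+r*np.cos(th),p[1]+r*np.sin(th),0*th+z],1)
    print(p,"scene base bbox",proj("scene",c(0,.029)).min(0),proj("scene",c(0,.029)).max(0),"handle mid",proj("scene",[*p,.0665]),proj("top",[*p,.0665]),"top base", proj("top",c(.024,.029)).min(0),proj("top",c(.024,.029)).max(0))
cv2.imwrite("pics/a.png",np.hstack([cv2.resize(t[155:190,365:400],(400,400),interpolation=cv2.INTER_CUBIC),cv2.resize(s[172:207,122:157],(400,400),interpolation=cv2.INTER_CUBIC)]))
```

```text
handle (array([ 0.58788568, -0.31574064,  0.06450045]), np.float64(0.000912664458745978))
(0.588, -0.313) scene base bbox [133.12795565 193.66031387] [150.29090654 204.89685029] handle mid [[138.02400808 184.57091274]] [[382.73238903 168.15559515]] top base [367.63865877 161.35953294] [387.55338114 181.03792374]
(0.591, -0.312) scene base bbox [132.91098233 194.25311584] [150.10887654 205.53319805] handle mid [[137.80975441 185.17815235]] [[382.3124063  167.10252519]] top base [367.2395311  160.35194628] [387.1477406  180.01641608]
(0.594, -0.311) scene base bbox [132.69316395 194.84817758] [149.92614372 206.17205931] handle mid [[137.59463887 185.78783465]] [[381.89272319 166.05020648]] top base [366.84067754 159.34504896] [386.74237841 178.99561225]
```

View pics/a.png

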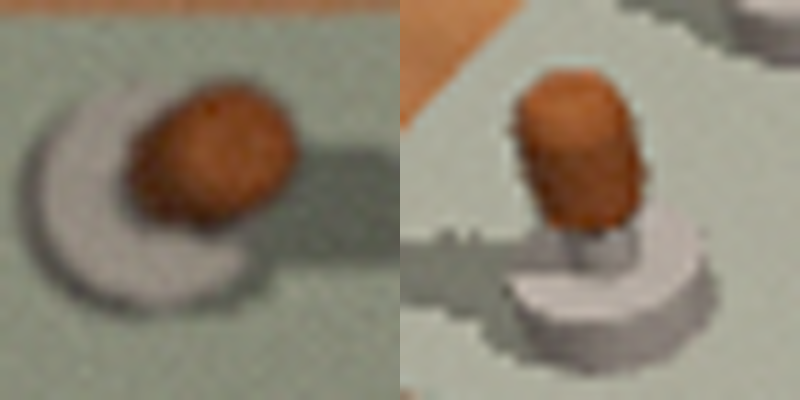

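Both views agree: the handle axis is at about (0.588, -0.315). The caliper origin is at about (0.564, 0.107), with yaw -0.071. First I'll spin the tool so its x and y match the caliper's y and x.

Request:
servo_tool(increments=[{"spin":-7.7},{"spin":-7.7},{"spin":-7.7},{"spin":-7.7},{"spin":-7.7},{"spin":-7.7},{"spin":-7.7},{"spin":-7.7}], hand=1, newtons=40)

```text
$.increments[0]: bad value
```

Request:
servo_tool(increments=[{"slide":[0.015,0.02,0]},{"slide":[0.025,0.035,0]},{"slide":[0.025,0.035,0]},{"slide":[0.025,0.035,0]},{"slide":[0.025,0.035,0]},{"slide":[0.025,0.035,0]},{"slide":[0.025,0.035,0]},{"slide":[0.02,0.03,0]}])

```text
$.increments[0]: bad value
```

Both keys are needed in each row.

Request:
servo_tool(increments=[{"slide":[0,0,0],"spin":-7.7},{"slide":[0,0,0],"spin":-7.7},{"slide":[0,0,0],"spin":-7.7},{"slide":[0,0,0],"spin":-7.7},{"slide":[0,0,0],"spin":-7.7},{"slide":[0,0,0],"spin":-7.7},{"slide":[0,0,0],"spin":-7.7},{"slide":[0,0,0],"spin":-7.7}], hand=1, newtons=40)

```text
clock: 0.9
position: [0.2358, -0.5241, 0.2308]
ee_rot: [-0.001, 0.731, 0.683, 0.0]
contact_force: [0.0, 0.2, -0.6]
width: 0.0855
```

Request:
servo_tool(increments=[{"slide":[0.015,0.02,0],"spin":0},{"slide":[0.025,0.035,0],"spin":0},{"slide":[0.025,0.035,0],"spin":0},{"slide":[0.025,0.035,0],"spin":0},{"slide":[0.025,0.035,0],"spin":0},{"slide":[0.025,0.035,0],"spin":0},{"slide":[0.025,0.035,0],"spin":0},{"slide":[0.02,0.03,0],"spin":0}])

```text
clock: 1.7
position: [0.5103, -0.357, 0.2308]
ee_rot: [-0.0, 0.732, 0.681, 0.0]
contact_force: [-0.4, -0.9, -0.5]
width: 0.0852
```

Request:
servo_tool(increments=[{"slide":[0.02,0.03,0],"spin":0},{"slide":[0.02,0.03,0.01],"spin":0},{"slide":[0.0075,0.0148,0.03],"spin":0},{"slide":[0,0,0.03],"spin":0},{"slide":[0,0,0.02],"spin":0},{"slide":[0,0,0],"spin":0},{"slide":[0,0,0],"spin":0}])

```text
clock: 2.4
position: [0.5867, -0.3169, 0.1412]
ee_rot: [-0.0, 0.732, 0.681, -0.0]
contact_force: [-0.3, 0.2, 0.4]
width: 0.0853
```

Run:
```python
from h import *
a=grab("top","b1",(330,130,430,205),5); b=grab("scene","b2",(90,130,190,205),5)
cv2.imwrite("pics/b.png",np.vstack([cv2.resize(cv2.imread("pics/b1.png"),(400,300)),cv2.resize(cv2.imread("pics/b2.png"),(400,300))]))
```

```text
(no output)
```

View pics/b.png

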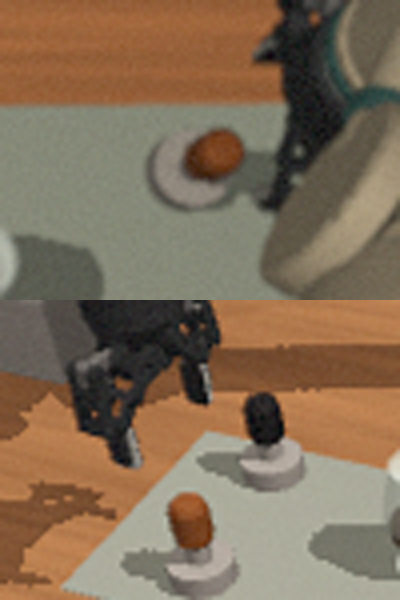

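Run:
```python
from h import *
s=manip.get_state();print(s['clock'],s['position'],s['qpos'])
p=s['position']
for q in (p,p+[0.05,0,0],p-[0.05,0,0]): print(proj("scene",q),proj("top",q))
print(ray("scene",(0,0))[0],ray("top",(0,0))[0])
grab("scene","c",(60,80,260,230),4)
```

```text
2.5 [ 0.5875095  -0.31760657  0.14287794] [-5.99674748e-01  4.66947628e-01  1.42888257e+00 -4.41791963e-05
  1.24296741e+00 -5.26516663e-01]
[[132.21933449 166.04880907]] [[394.81400426 162.27335363]]
[[123.46512377 175.21812832]] [[393.59501997 143.49446725]]
[[140.43539728 157.44315573]] [[396.04962836 181.30858228]]
[1.3456876  0.31509801 0.83997025] [0.37252012 0.06922    1.11528183]
```

View pics/c.png

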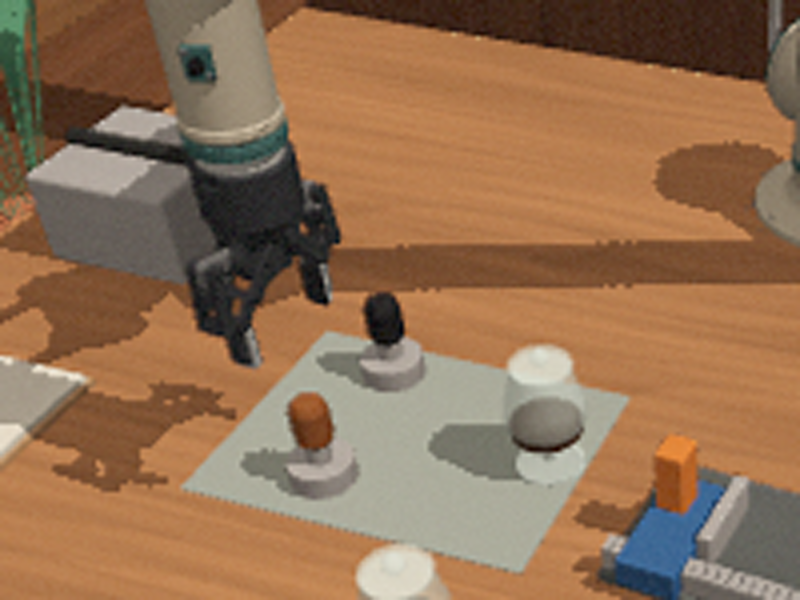

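Run:
```python
from h import *
p=manip.get_state()['position']
y=np.array([.9974,-.0714,0])*.0425
for z in (0,.013): print([((proj("scene",p+[0,0,z]+k*y)[0]-[60,80])*4).round() for k in(-1,0,1)])
```

```text
[array([320., 315.]), array([289., 344.]), array([256., 374.])]
[array([317., 302.]), array([285., 331.]), array([252., 361.])]
```

The fingertips project where expected and line up over the tamper. I'll descend and grip.

Request:
servo_tool(increments=[{"slide":[0.0025,0,0.015],"spin":0},{"slide":[0,0,0.025],"spin":0},{"slide":[0,0,0.025],"spin":0},{"slide":[0,0,0.02],"spin":0},{"slide":[0,0,0.012],"spin":0},{"slide":[0,0,0],"spin":0},{"slide":[0,0,0],"spin":0}])

```text
clock: 3.25
position: [0.5877, -0.315, 0.0455]
ee_rot: [0.001, 0.732, 0.681, 0.0]
contact_force: [0.2, -0.0, -1.0]
width: 0.0853
```

Request:
servo_tool(increments=[{"slide":[0,0,0],"spin":0},{"slide":[0,0,0],"spin":0},{"slide":[0,0,0],"spin":0},{"slide":[0,0,0],"spin":0},{"slide":[0,0,0],"spin":0},{"slide":[0,0,0],"spin":0},{"slide":[0,0,0],"spin":0},{"slide":[0,0,0],"spin":0}], hand=0, newtons=40)

```text
clock: 4.05
position: [0.5877, -0.3147, 0.0451]
ee_rot: [0.001, 0.732, 0.681, 0.0]
contact_force: [1.5, 0.4, 4.7]
width: 0.0328
```

Request:
servo_tool(increments=[{"slide":[0,0,-0.005],"spin":0},{"slide":[0,0,-0.02],"spin":0},{"slide":[0,0,-0.03],"spin":0},{"slide":[0,0,-0.035],"spin":0},{"slide":[0,0,-0.035],"spin":0},{"slide":[0,0,-0.025],"spin":0},{"slide":[0,0,-0.01],"spin":0},{"slide":[0,0,0],"spin":0}])

```text
clock: 4.85
position: [0.5869, -0.3145, 0.2046]
ee_rot: [0.0, 0.732, 0.681, -0.0]
contact_force: [0.3, 0.5, -4.0]
width: 0.0329
```

Run:
```python
from h import *
grab("scene","d",(60,80,260,230),4)
s=manip.get_state();print(s['position'],s['width'],s['contact_force'],s['moment'])
```

```text
[ 0.58618776 -0.31401353  0.20299387] 0.03236636541117597 [-0.0838851   0.21169079 -4.13224216] [ 0.03368723  0.00080465 -0.00632032]
```

View pics/d.png

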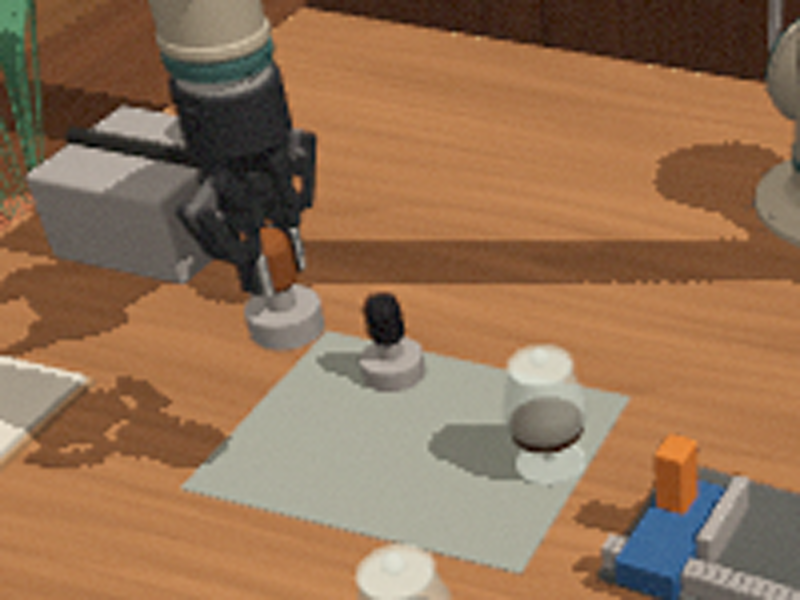

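The tamper is held upright with a 4 N load. I'll carry it over to the caliper.

Request:
servo_tool(increments=[{"slide":[0.015,-0.002,0],"spin":0},{"slide":[0.03,-0.004,0],"spin":0},{"slide":[0.04,-0.005,0],"spin":0},{"slide":[0.045,-0.005,0],"spin":0},{"slide":[0.045,-0.005,0],"spin":0},{"slide":[0.045,-0.005,0],"spin":0},{"slide":[0.045,-0.005,0],"spin":0},{"slide":[0.045,-0.005,0],"spin":0}])

```text
clock: 5.7
position: [0.5714, 0.0004, 0.2022]
ee_rot: [-0.002, 0.732, 0.681, -0.001]
contact_force: [1.2, 0.6, -3.8]
width: 0.0326
```

Request:
servo_tool(increments=[{"slide":[0.04,-0.006,0],"spin":0},{"slide":[0.035,-0.005,0],"spin":0},{"slide":[0.025,-0.003,0],"spin":0},{"slide":[0.016,-0.002,0],"spin":0},{"slide":[0,0,0],"spin":0},{"slide":[0,0,0],"spin":0}])

```text
clock: 6.3
position: [0.5654, 0.1139, 0.2034]
ee_rot: [-0.0, 0.732, 0.681, -0.001]
contact_force: [0.5, -0.2, -3.9]
width: 0.0326
```

Request:
servo_tool(increments=[{"slide":[0,0,0.015],"spin":0},{"slide":[0,0,0.025],"spin":0},{"slide":[0,0,0.03],"spin":0},{"slide":[0,0,0.03],"spin":0},{"slide":[0,0,0.02],"spin":0},{"slide":[0,0,0.012],"spin":0},{"slide":[0,0,0.0],"spin":0},{"slide":[0,0,0],"spin":0}])

```text
clock: 7.1
position: [0.5669, 0.1136, 0.0729]
ee_rot: [0.0, 0.733, 0.681, 0.0]
contact_force: [0.1, 0.5, -4.0]
width: 0.0327
```

Run:
```python
from h import *
grab("scene","e1",(190,140,340,250),4);grab("top","e2",(165,130,315,230),4)
cv2.imwrite("pics/e.png",cv2.resize(np.vstack([cv2.imread("pics/e1.png"),cv2.imread("pics/e2.png")]),None,fx=.7,fy=.7))
s=manip.get_state();print(s['position'],s['width'],s['contact_force'],s['moment'])
```

```text
[0.56741094 0.11401919 0.07366627] 0.03251638719808504 [-0.99100358 -0.21453853 -3.60737111] [ 0.03316508 -0.02106507  0.03207714]
```

View pics/e.png

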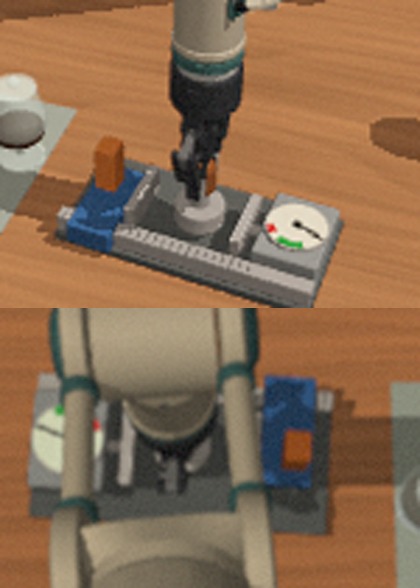

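The tamper hangs over the bed, clear of both jaws, with the needle still at its rest mark. I'll lower it the rest of the way gently.

Request:
servo_tool(increments=[{"slide":[0,-0.0025,0.006],"spin":0},{"slide":[0,0,0.005],"spin":0},{"slide":[0,0,0.002],"spin":0},{"slide":[0,0,0.001],"spin":0},{"slide":[0,0,0],"spin":0},{"slide":[0,0,0],"spin":0}])

```text
clock: 7.8
position: [0.5638, 0.1145, 0.0583]
ee_rot: [0.0, 0.732, 0.681, 0.0]
contact_force: [0.1, -0.2, -3.2]
width: 0.0326
```

Request:
servo_tool(increments=[{"slide":[0,0,0.001],"spin":0},{"slide":[0,0,0],"spin":0},{"slide":[0,0,0.001],"spin":0},{"slide":[0,0,0],"spin":0}])

```text
clock: 8.2
position: [0.5638, 0.1144, 0.057]
ee_rot: [0.0, 0.732, 0.681, 0.0]
contact_force: [-0.7, 0.7, 1.8]
width: 0.0326
```

It's on the bed, as the force reversed to +1.8 N. Releasing now.

Request:
servo_tool(increments=[{"slide":[0,0,0],"spin":0},{"slide":[0,0,0],"spin":0},{"slide":[0,0,0],"spin":0},{"slide":[0,0,0],"spin":0},{"slide":[0,0,0],"spin":0},{"slide":[0,0,0],"spin":0},{"slide":[0,0,0],"spin":0},{"slide":[0,0,0],"spin":0}], hand=1)

```text
clock: 9.0
position: [0.5636, 0.1144, 0.0563]
ee_rot: [0.0, 0.732, 0.681, -0.0]
contact_force: [-0.2, -0.5, 0.1]
width: 0.0854
```

Request:
servo_tool(increments=[{"slide":[0,0,-0.01],"spin":0},{"slide":[0,0,-0.025],"spin":0},{"slide":[0,0,-0.03],"spin":0},{"slide":[0,0,-0.03],"spin":0},{"slide":[-0.02,0,-0.015],"spin":0},{"slide":[-0.04,0,0],"spin":0},{"slide":[-0.04,0,0],"spin":0},{"slide":[-0.015,0,0],"spin":0}])

```text
clock: 9.8
position: [0.5551, -0.0031, 0.1674]
ee_rot: [0.001, 0.733, 0.68, -0.0]
contact_force: [0.2, 0.2, -0.4]
width: 0.0855
```

Run:
```python
from h import *
grab("scene","f1",(190,140,340,250),4);grab("top","f2",(165,130,315,230),4)
cv2.imwrite("pics/f.png",cv2.resize(np.vstack([cv2.imread("pics/f1.png"),cv2.imread("pics/f2.png")]),None,fx=.7,fy=.7))
s=manip.get_state();print(s['clock'],s['position'],s['width'],s['contact_force'])
```

```text
9.9 [ 0.55531648 -0.00190333  0.16691618] 0.08502069020045515 [ 0.90952528  0.81482737 -0.07008004]
```

View pics/f.png

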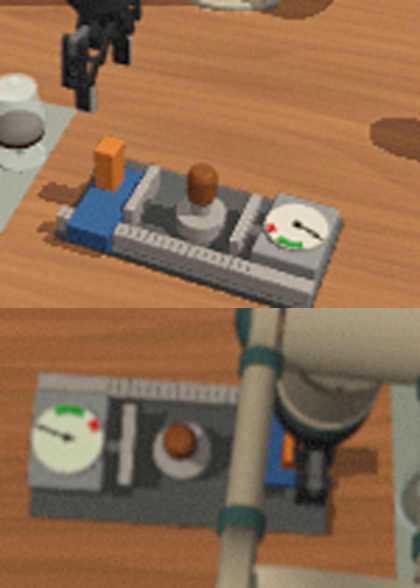

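The tamper stands alone on the bed with the needle at 0. Next I'll go down onto the orange grip.

Request:
servo_tool(increments=[{"slide":[0.003,0,0.01],"spin":0},{"slide":[0,0,0.02],"spin":0},{"slide":[0,0,0.025],"spin":0},{"slide":[0,0,0.025],"spin":0},{"slide":[0,0,0.015],"spin":0},{"slide":[0,0,0.01],"spin":0},{"slide":[0,0,0],"spin":0},{"slide":[0,0,0],"spin":0}])

```text
clock: 10.7
position: [0.5559, 0.0035, 0.0614]
ee_rot: [0.0, 0.732, 0.681, 0.0]
contact_force: [0.4, -0.1, -0.1]
width: 0.0855
```

Request:
servo_tool(increments=[{"slide":[0,0,0],"spin":0},{"slide":[0,0,0],"spin":0},{"slide":[0,0,0],"spin":0},{"slide":[0,0,0],"spin":0},{"slide":[0,0,0],"spin":0},{"slide":[0,0,0],"spin":0},{"slide":[0,0,0],"spin":0},{"slide":[0,0,0],"spin":0}], hand=0, newtons=50)

```text
clock: 11.5
position: [0.5563, 0.0026, 0.062]
ee_rot: [0.001, 0.732, 0.681, 0.001]
contact_force: [0.9, -0.3, 5.8]
width: 0.0293
```

Run:
```python
from h import *
grab("scene","g",(190,130,340,242),5)
s=manip.get_state();print(s['clock'],s['position'],s['width'],s['contact_force'])
```

```text
11.55 [0.55633037 0.00255459 0.06196948] 0.02955886980416015 [ 1.18863824 -0.37014406  5.34379199]
```

View pics/g.png

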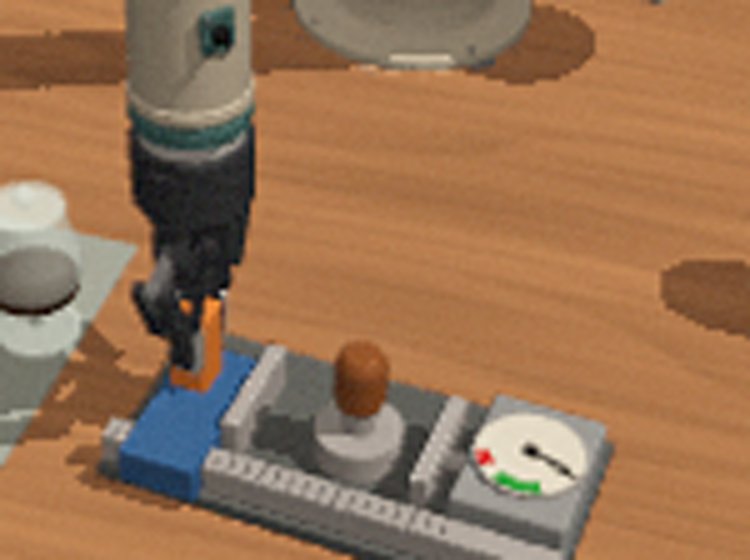

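The block is gripped (29 mm opening). About 60 mm of travel is needed, so I'll slide 48 mm first and then approach in small steps while reading the dial.

Request:
servo_tool(increments=[{"slide":[0.004,0,0],"spin":0},{"slide":[0.008,0,0],"spin":0},{"slide":[0.01,0,0],"spin":0},{"slide":[0.01,0,0],"spin":0},{"slide":[0.008,0,0],"spin":0},{"slide":[0.005,0,0],"spin":0},{"slide":[0.003,0,0],"spin":0},{"slide":[0,0,0],"spin":0}])

```text
clock: 12.35
position: [0.5598, 0.0484, 0.062]
ee_rot: [0.002, 0.732, 0.681, -0.001]
contact_force: [0.1, -6.9, 6.2]
width: 0.0297
```

Run:
```python
from h import *
grab("scene","i",(190,130,340,242),5)
s=manip.get_state();print(s['clock'],s['position'],s['width'],s['contact_force'])
```

```text
12.4 [0.55982583 0.04843438 0.06198833] 0.02972804487660632 [-0.02696586 -7.11018973  6.23903319]
```

View pics/i.png

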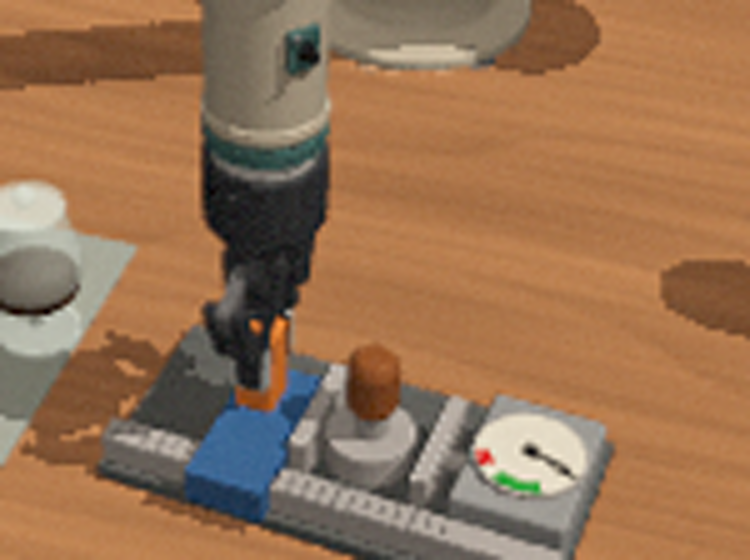

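Request:
servo_tool(increments=[{"slide":[0.003,0,0],"spin":0},{"slide":[0.003,0,0],"spin":0},{"slide":[0.002,0,0],"spin":0},{"slide":[0.001,0,0],"spin":0},{"slide":[0,0,0],"spin":0},{"slide":[0,0,0],"spin":0}])

```text
clock: 13.0
position: [0.5605, 0.0568, 0.062]
ee_rot: [0.002, 0.732, 0.681, -0.001]
contact_force: [0.8, -8.4, 5.7]
width: 0.0294
```

```bash
cat > dial.py <<'E'
from h import *
# tip = darkest-pixel cluster farthest from hub; world angle of pixels on dial plane z=.057
def needle(im):
    h=np.array([.5732,.2252]) # refined below from hub blob
    hsv=cv2.cvtColor(im,cv2.COLOR_BGR2HSV)
    c0=proj("scene",[*dialc,.057])[0]
    P=[]
    for v in range(int(c0[1])-15,int(c0[1])+16):
        for u in range(int(c0[0])-20,int(c0[0])+21):
            w=plane("scene",(u,v),.057)[:2]-dialc; r=np.linalg.norm(w)
            if .006<r<.030 and hsv[v,u,2]<120 and hsv[v,u,1]<110: P.append(w*(200-hsv[v,u,2].astype(float)))
    P=np.array(P); m=P.sum(0)
    return np.arctan2(m[1],m[0]),len(P)
T=lambda U,V:(165+(U+.5)/6-.5,140+(V+.5)/6-.5)
dialc=plane("top",T(146,220),.057)[:2]
if __name__=="__main__":
    import sys
    print("dialc",dialc,proj("scene",[*dialc,.057]))
    a0=needle(cv2.imread("pics/g_raw.png"))
    im=eyes.get_image("scene"); cv2.imwrite(f"pics/{sys.argv[1]}_raw.png",im)
    a=needle(im); s=manip.get_state()
    print("needle",a0[0]-a[0],a0,a,s['clock'],s['position'],s['contact_force'].round(1))
    cv2.imwrite(f"pics/{sys.argv[1]}.png",np.vstack([cv2.resize(im[170:250,210:320],None,fx=5,fy=5,interpolation=cv2.INTER_CUBIC)]))
E
python3 dial.py k
```

```text
dialc [0.57246505 0.22610838] [[295.8827554  219.88522788]]
needle -0.00029444695854419223 (np.float64(1.1795184396566416), 5) (np.float64(1.1798128866151858), 5) 13.05 [0.56047141 0.05681965 0.06197519] [ 0.5 -8.8  5.2]
```

View pics/k.png

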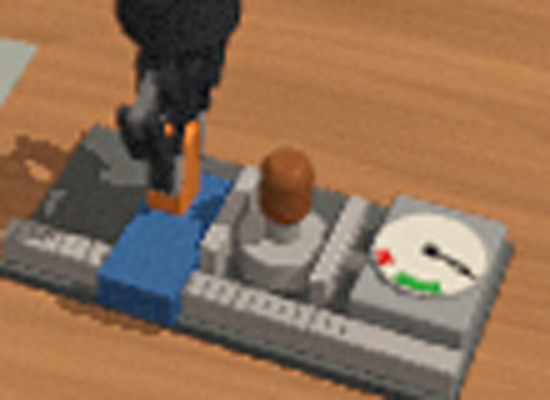

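The jaw now pushes the tamper (force 8.4 N) and the needle is still at 0. I'll continue in 2 mm steps.

Request:
servo_tool(increments=[{"slide":[0.001,0,0],"spin":0},{"slide":[0.001,0,0],"spin":0},{"slide":[0.001,0,0],"spin":0},{"slide":[0,0,0],"spin":0},{"slide":[0,0,0],"spin":0}])

```text
clock: 13.55
position: [0.5607, 0.0596, 0.062]
ee_rot: [0.002, 0.732, 0.681, -0.001]
contact_force: [1.6, -8.8, 6.6]
width: 0.0294
```

```bash
python3 dial.py l
```

```text
dialc [0.57246505 0.22610838] [[295.8827554  219.88522788]]
needle 0.026970675729395266 (np.float64(1.1795184396566416), 5) (np.float64(1.1525477639272463), 6) 13.6 [0.56071105 0.05964111 0.06198319] [ 1.2 -8.4  4.8]
```

Request:
servo_tool(increments=[{"slide":[0.001,0,0],"spin":0},{"slide":[0.001,0,0],"spin":0},{"slide":[0,0,0],"spin":0},{"slide":[0,0,0],"spin":0}])

```text
clock: 14.0
position: [0.5608, 0.0612, 0.062]
ee_rot: [0.003, 0.732, 0.681, -0.001]
contact_force: [0.7, -10.4, 5.7]
width: 0.0291
```

```bash
python3 dial.py m
```

```text
dialc [0.57246505 0.22610838] [[295.8827554  219.88522788]]
needle 0.4331470068821063 (np.float64(1.1795184396566416), 5) (np.float64(0.7463714327745353), 4) 14.05 [0.5607937  0.06120028 0.06198167] [  0.7 -10.5   5.2]
```

View pics/m.png

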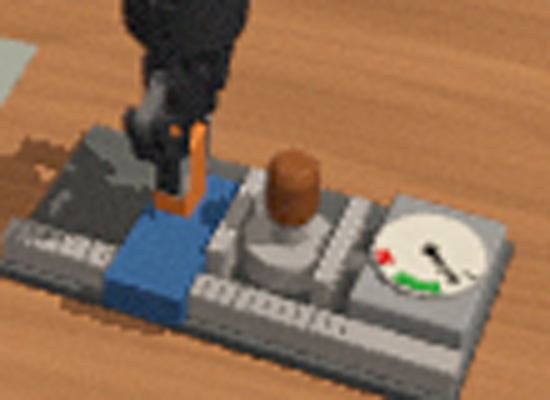

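The needle has left the black mark (about 0.43 rad, or 1.7 mm). Roughly 3.3 mm more is needed for mid-green.

Request:
servo_tool(increments=[{"slide":[0.001,0,0],"spin":0},{"slide":[0.001,0,0],"spin":0},{"slide":[0,0,0],"spin":0},{"slide":[0,0,0],"spin":0}])

```text
clock: 14.45
position: [0.5609, 0.0628, 0.062]
ee_rot: [0.003, 0.732, 0.681, -0.002]
contact_force: [0.3, -12.1, 5.6]
width: 0.029
```

```bash
python3 dial.py n
```

```text
dialc [0.57246505 0.22610838] [[295.8827554  219.88522788]]
needle 0.8833144965043866 (np.float64(1.1795184396566416), 5) (np.float64(0.296203943152255), 6) 14.5 [0.56092302 0.06281322 0.06196877] [  0.1 -11.5   6. ]
```

View pics/n.png

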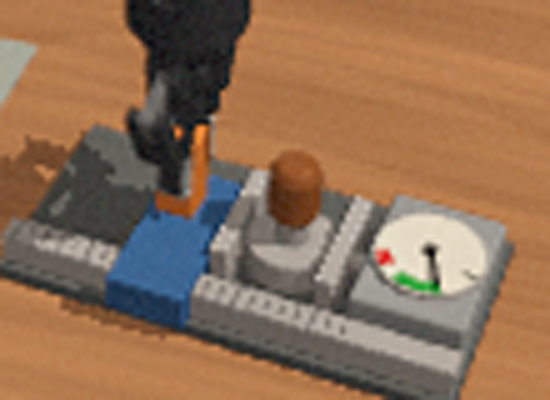

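The needle is just inside the green (about 0.88). One more small step should put it mid-sector.

Request:
servo_tool(increments=[{"slide":[0.001,0,0],"spin":0},{"slide":[0.0008,0,0],"spin":0},{"slide":[0,0,0],"spin":0},{"slide":[0,0,0],"spin":0}])

```text
clock: 14.9
position: [0.561, 0.0642, 0.062]
ee_rot: [0.003, 0.732, 0.681, -0.002]
contact_force: [0.3, -13.4, 5.8]
width: 0.0294
```

```bash
python3 dial.py o
```

```text
dialc [0.57246505 0.22610838] [[295.8827554  219.88522788]]
needle 1.224952467069507 (np.float64(1.1795184396566416), 5) (np.float64(-0.045434027412865195), 6) 14.95 [0.5610234  0.06425082 0.06197899] [  0.1 -13.    5.3]
```

View pics/o.png

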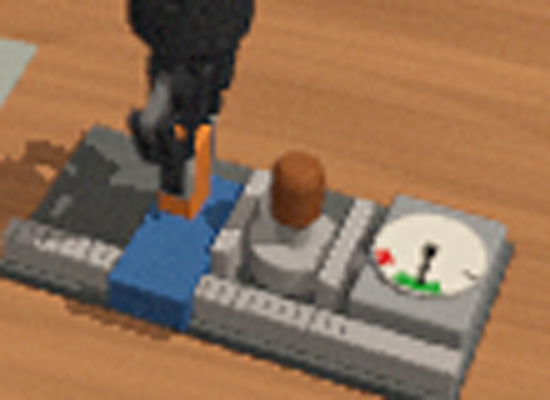

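The needle is mid-green at about 1.22. I'll back the command off slightly to unload the arm's 13 N push without moving the carriage, then let go.

Request:
servo_tool(increments=[{"slide":[-0.001,0,0],"spin":0},{"slide":[-0.001,0,0],"spin":0},{"slide":[-0.0005,0,0],"spin":0},{"slide":[0,0,0],"spin":0},{"slide":[0,0,0],"spin":0}])

```text
clock: 15.45
position: [0.561, 0.0642, 0.062]
ee_rot: [0.002, 0.732, 0.681, -0.0]
contact_force: [0.8, -5.5, 5.0]
width: 0.0294
```

Request:
servo_tool(increments=[{"slide":[0,0,0],"spin":0},{"slide":[0,0,0],"spin":0},{"slide":[0,0,0],"spin":0},{"slide":[0,0,0],"spin":0},{"slide":[0,0,0],"spin":0},{"slide":[0,0,0],"spin":0},{"slide":[0,0,0],"spin":0},{"slide":[0,0,0],"spin":0}], hand=1)

```text
clock: 16.25
position: [0.5601, 0.0659, 0.0613]
ee_rot: [0.0, 0.732, 0.681, -0.0]
contact_force: [-0.1, -0.1, -0.3]
width: 0.0855
```

```bash
python3 dial.py p
```

```text
dialc [0.57246505 0.22610838] [[295.8827554  219.88522788]]
needle 1.2236577767336991 (np.float64(1.1795184396566416), 5) (np.float64(-0.04413933707705745), 6) 16.3 [0.56007823 0.06586782 0.06130011] [ 0.  -0.  -0.8]
```

View pics/p.png

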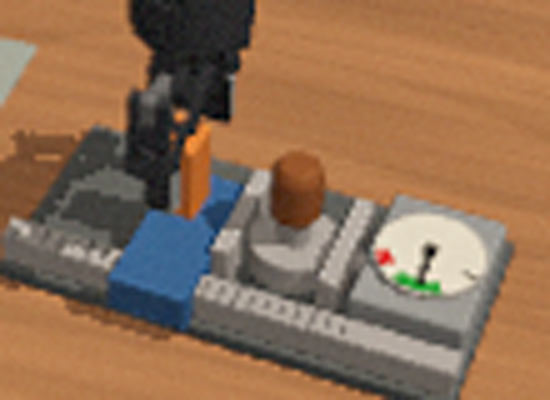

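Released, and the needle hasn't moved. I'll raise the arm clear and check once more.

Request:
servo_tool(increments=[{"slide":[0,0,-0.01],"spin":0},{"slide":[0,0,-0.025],"spin":0},{"slide":[0,0,-0.03],"spin":0},{"slide":[0,0,-0.03],"spin":0},{"slide":[-0.03,0,-0.02],"spin":0},{"slide":[-0.04,0,0],"spin":0},{"slide":[-0.03,0,0],"spin":0},{"slide":[0,0,0],"spin":0}])

```text
clock: 17.1
position: [0.5529, -0.0372, 0.1774]
ee_rot: [0.001, 0.734, 0.68, -0.0]
contact_force: [-0.4, 0.2, -0.0]
width: 0.0856
```

```bash
python3 dial.py q
python3 - <<'E'
from h import *
a=cv2.imread("pics/q_raw.png"); b=eyes.get_image("top")
cv2.imwrite("pics/q2.png",np.vstack([cv2.resize(a[140:250,100:320],None,fx=2.7,fy=2.7,interpolation=cv2.INTER_CUBIC),cv2.resize(b[90:200,165:385],None,fx=2.7,fy=2.7,interpolation=cv2.INTER_CUBIC)]))
E
```

```text
dialc [0.57246505 0.22610838] [[295.8827554  219.88522788]]
needle 1.224021798774333 (np.float64(1.1795184396566416), 5) (np.float64(-0.04450335911769123), 6) 17.15 [ 0.55286093 -0.03532492  0.17717119] [0.1 0.3 0.6]
```

View pics/q2.png

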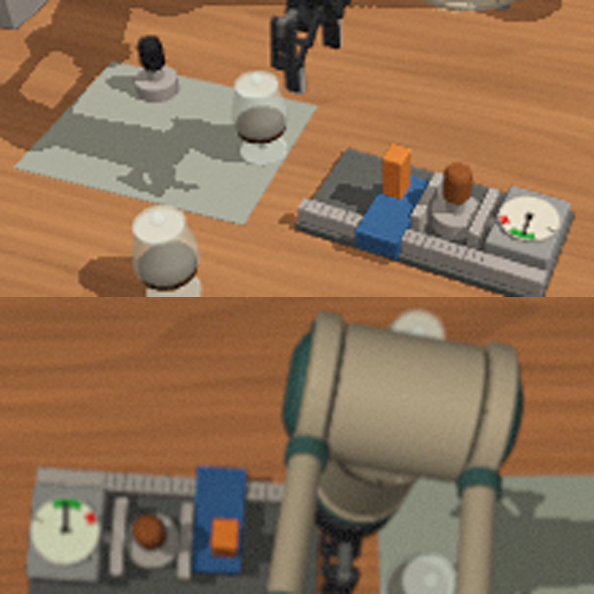

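The tamper is upright between the closed jaws, the needle is mid-green in both views, the bystanders are where they were and the arm is clear. Handing in.

```bash
python3 -c "
from rig import manip
print(manip.sign_off())"
```

```text
the job is handed in; nothing more can be done
None
```

The wood-handled tamper stands upright on the caliper bed, released, with the jaws closed on its base and the needle in the green. I handed the job in at about 17 s of the 48 s allowed; no verdict is reported.

- **Placing:** I gripped it by the handle and set it down about 8 mm from the caliper's centre towards the sprung jaw. The load reversed from -4 N to +1.8 N at touchdown, and then I let go.
- **Closing the jaws:** I slid the carriage about 62 mm by its orange grip, the last part in steps of 3 mm or less. The dial read about 0.03, 0.43, 0.88 and then 1.22 rad. It was never near the red in any reading. I eased off the push before opening the fingers.
- **Last checks:** After I let go and moved the arm clear, the needle still read 1.22 rad, and both cameras showed it mid-green. The black-handled tamper and both glasses looked unmoved. I did not look at the canister again, but the arm never went near it.
- **Limits and misses:** The needle figure comes from only a few pixels, so it is good to about 0.1 rad. My first two move calls were refused for a missing key and moved nothing. No check failed or disagreed.

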